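Raise the counterweighted barrier and push the case through to the end stop

ROBOT

A 7-joint arm with a two-finger parallel gripper is mounted at the origin on a cart in front of the work surface, level with it; the furniture and walls round the work are solid. World frame = base frame: x ahead of the robot, y to its left, z up, the work surface at z = 0. Lengths are in m, angles in rad, forces in N, time in s.
With the tool pointing down it reaches from about 0.4 to 0.85 m from the base axis. Payload 10.4 kg.
Tool frame: the origin (TCP) lies at the very end of the fingers, on their centre line; the grasp point (between the pads) lies ctrl.hold_point_z behind it (ctrl.hold_point_z is the distance from the TCP to the grasp point, in m); z points along the fingers, y is the line along which they close (so a half turn about z gives the same grasp; the last joint's range is limited). The gripper opens to 87 mm and grips with 3 to 60 N. Pads are 19 mm wide; open, the fingers measure 117 mm over their backs; the gripper's body (75 mm by 190 mm) begins 51 mm behind the grasp point.
Start: joints at [-1.354, 0.332, -0.065, 1.46, 0.022, 1.35, -0.088], TCP at [0.148, 0.607, 0.223] pointing down, gripper open.
Joint ranges: [-2.6, 2.6], [-0.5, 2.12], [-1.47, 1.34], [0.16, 2.42], [-1.27, 4.41], [0.06, 2.06], [-2.6, 2.6]. Speed limits (rad/s): [2.22, 2.22, 2.79, 2.79, 3.14, 3.14, 3.14].

INTERFACE

Orientations are given as a unit quaternion [x, y, z, w].
In Python, from workcell import ctrl, cams, look_for, cut_out gives the robot as it stands.
- The arm moves only by the tool step_arm, never from a script. Its argument "targets" is a list that holds one entry, the list of rows, each a list of 5 numbers: the opening, from -1 (shut) to 1 (fully open), then the shift along the tool's x, y, z each as a share of 1 m, from -1 to 1, then the turn about the tool's z as a share of pi rad, from -1 to 1. A call has 1 to 8 rows; each row shifts and turns the commanded pose from where the row before left it, along the tool's axes as they then stand; what a row does not reach is not made up. A row lasts 1/10 s, in which the tool goes at most 50 mm and 8.59 degrees, less where a joint would pass 70% of its speed; a pose out of reach is approached as far as the arm can. A call with a number of a shift or a turn outside -1 to 1 is refused whole. A call with a gripper value outside its range is refused whole. The fingers move at their own pace and stop on an object; "force" is the grip in N (left out, the last holds). Time passes only in rows, so rows that do not move let the fingers close. It gives the time, the measured TCP pose, the force, the opening and the grip force at its end, in the units of the state.
- ctrl.sense(): the state, without advancing time (a new reading comes with each control period).
- cams.read_camera(name): name is "side" or "top" or "wrist"; returns a dict with "pixels" (384x512x3 uint8, red, green, blue), "z_map" (384x512 float32, m along the optical axis (not along the pixel's ray), 0 where there is no reading), "fx", "fy", "cx", "cy" (pixels), "D" ([k1, k2, p1, p2, k3] as OpenCV has them; the pictures are not rectified), "cam_to_world" (4x4, takes a point from camera to world coordinates); the wrist camera has in their place "tool_from_camera" (4x4, takes a point from camera to tool coordinates, whose origin is the TCP and whose axes are the flange's). Camera axes: x right, y up, looking along -z (the intrinsics and any distortion apply to the point x, -y, -z); pixel columns grow to the right and rows downward; lengths in m; the calibration is good to about 2 mm. A picture is of the moment at which its call begins: read the wrist's pose just before it.
- ctrl.hand_in(): hands the job in; it is judged then, once.
Trained networks look in a picture, given as the dict that the camera call returned (one of the last four; its "shot" number tells which), for a name from the list of things; names that differ only in an ending like _2 or _b are one class to them, and where a whole thing is asked for, a point or a joint stands for the part that bears it (a point fixed in the world has none). Each returns a list of dicts, best first, with "conf" (0 to 1); they miss things now and then, are a little off and sometimes report something else, mostly with a low value. They report only what shows in the picture. A call takes as long as a camera call. They do not tell look-alikes from the thing itself.
- look_for(picture, thing): "location" ([column, row] in pixels, amid what is visible of it).
- cut_out(picture, thing): "mask" (384x512 bool, what is visible of it) and "location" ([column, row] in pixels, amid what is visible of it).
The state is a dict: "t": time; "qpos": joint angles; "dq": joint speeds; "effort": joint torques, N m; "eef_pos": TCP position; "orientation": TCP orientation; "wrist_force": force on the tool from outside, world axes, zero at the start; "moment": the same for the moment, N m; "gripper_width": finger opening in m; "grasp_force": force on a finger pad.
Only numpy, scipy, OpenCV 4.12 (cv2) and the standard library are available. Lean on these libraries where they do the work, as an engineer would, in place of code of your own. Each camera call takes 0.05 s, during which the arm holds its last target. There are 200 camera calls.

TASK

On the bench stands a slide track with a black equipment case waiting behind a lowered barrier arm. With the fingertips, push the barrier arm up past its balance point so that it stays raised on its own, then push the case along the track, under the raised arm, until it rests against the end stop. Only push: do not grip or force the arm, do not lift the case, and leave the other things on the bench where they are.

Things in the scene. Friction and masses are not known exactly. Their poses are not given: they have to be found in the camera images.
- track: Fixed aluminium slide track, plate top 12 mm above bench. Origin: on the bench, midway between the rails. y runs along the track to the end stop (robot's left), x across it, away from the robot. Plate x -65..70, y -185..165 mm, plus x 60..170, y 20..110 mm under the hinge. Two dark guide rails: inner faces x = +-51.5 mm, tops 20 mm above bench. A post at x -58, y 65 mm carries the lowered arm.
- barrier (a joint): Barrier arm angle: 0 lowered (level, across the track towards the robot); 1.70 fully raised, hard limit, leaning just back from upright. Balance point about 0.81: below it the arm falls to 0, above it it swings to 1.70 by itself and stays. About 1.0 N upward (x0.8 to 1.3) at the crossbar starts it; hinge damped 0.06 N m s/rad.
- hinge (a point): Middle of the barrier's hinge line, fixed on the track at x 85, y 65 mm, 75 mm above the bench; the hinge line is parallel to the track's y. It lies between two cheeks (y 41..89 mm in the track's frame, tops 90 mm above the bench) on the far side of the track. A steel counterweight (38 mm thick, 52 mm long) stands behind and above it.
- crossbar (a point): Centre of the round crossbar (14 mm diameter, 90 mm long, parallel to the track's y) on the arm's free end, 185 mm from the hinge line. Lowered: track x -100, y 65 mm, 75 mm above bench, 35 mm out past the plate's front edge, open space beneath. The arm is a 14 x 14 mm bar; a 6 mm blade under it, between the rails, reaches down to 18 mm above bench and blocks the case.
- case: Black flat equipment case, 98 x 150 x 18 mm (x, y, z), about 0.2 kg, lying between the rails on the plate, its 150 mm side along the track; it slides freely along the track's y. Origin: centre of its underside. At the start its centre is at about y = -40 mm in the track's frame, against the end stop at y = 70 mm.
- stop_face (a point): Middle of the end stop's face that the case comes to rest against, at the height of the plate's top; track y = 145 mm. The stop is a dark bar across the track, 18 mm thick, its top 28 mm above the bench.
- flux: Small flux bottle, 37 mm diameter, 92 mm tall, standing in front of the track; leave alone. Origin: centre of its underside.
- tape: Dark roll of tape, 66 mm diameter, 19 mm tall, lying on the bench to the right of the track; leave alone. Origin: centre of its underside.
- driver: Screwdriver with red handle, 18 x 150 x 17 mm (long along its y), lying behind the track's right half; leave alone. Origin: centre of its underside.
- usb: Black USB plug, 14 x 32 x 7 mm, lying in front of the track; leave alone. Origin: centre of its underside.
- marker_pen: Marker, 14 x 134 x 15 mm, lying on the right part of the bench; leave alone. Origin: centre of its underside.
- mug: White mug, 80 x 113 x 91 mm, standing at the front right of the bench; leave alone. Origin: centre of its underside.
Things that resemble listed ones, but are neither listed nor needed, are in the scene too. Leave any yellow look-alike of the case alone.

How it is judged:
By the outcome, as a careful person would: the job done as asked, in the order asked, and still so for the second after the job is handed in, with the robot touching nothing.
It also fails if it takes over 42 s, if anything falls off the work surface, if the arm or the gripper's body presses on something with over 40 N, if the wrist force passes 120 N, or if a joint passes its speed limit or range.

## Working session

There is one attempt and no reset: what is moved stays moved. The work goes in short steps, Python scripts to look and compute and a tool call to move; the robot and the scene stay as the last step left them, time stands still between calls to the robot, and variables do not carry over. Pictures are saved under pics/ and viewed, at most 10 in all, crops included, and the job is handed in when it is done.

Besides the shell and the picture viewer there is one more tool, called after ">>>" as name(argument=value, ...), one argument or row to a line, values as JSON. step_arm: Moves the arm, as the interface text tells. Its arguments: {"type":"object","properties":{"targets":{"type":"array"},"force":{"type":"number"}},"required":["targets"]}

```bash
mkdir -p pics; cat > h.py <<'E'
import numpy as np, cv2
from workcell import ctrl, cams, look_for, cut_out
def shot(n,f=None):
    p=cams.read_camera(n)
    if f: cv2.imwrite('pics/'+f,p['pixels'][:,:,::-1].copy())
    return p
def world(p,uv,z=None):
    uv=np.atleast_2d(np.array(uv,float))
    K=np.array([[p['fx'],0,p['cx']],[0,p['fy'],p['cy']],[0,0,1]])
    n=cv2.undistortPoints(uv.reshape(-1,1,2),K,np.array(p['D'],float)).reshape(-1,2)
    d=np.c_[n[:,0],-n[:,1],-np.ones(len(n))]
    T=np.array(p['cam_to_world'])
    if z is not None:
        w=d@T[:3,:3].T; s=(z-T[2,3])/w[:,2]
    else:
        s=p['z_map'][uv[:,1].round().astype(int),uv[:,0].round().astype(int)]; w=d@T[:3,:3].T
    return T[:3,3]+w*s[:,None]
E
python3 - <<'E'
from h import *
for n in('top','side'):
    p=shot(n,n+'0.png')
    print(n,np.array(p['cam_to_world']).round(3).tolist())
    for t in('track','barrier','crossbar','case','hinge','flux','stop_face','usb','tape','driver'):
        for r in look_for(p,t)[:2]:
            print(t,round(r['conf'],2),np.round(r['location']),world(p,r['location']).round(3)[0])
s=ctrl.sense();print(s['t'],s['eef_pos'],s['orientation'],s['gripper_width'],ctrl.hold_point_z)
E
```

```text
top [[0.014, 0.992, -0.129, 0.384], [-1.0, 0.016, 0.008, 0.065], [0.01, 0.129, 0.992, 1.483], [0.0, 0.0, 0.0, 1.0]]
track 0.71 [205. 193.] [0.574 0.214 0.014]
barrier 0.82 [198. 179.] [0.608 0.229 0.08 ]
crossbar 0.58 [195. 186.] [0.588 0.238 0.08 ]
crossbar 0.46 [220. 232.] [0.45  0.162 0.01 ]
case 0.9 [115. 172.] [0.638 0.512 0.016]
case 0.88 [228. 206.] [0.532 0.136 0.035]
hinge 0.95 [201. 192.] [0.577 0.228 0.011]
flux 0.69 [236. 243.] [0.412 0.106 0.095]
stop_face 0.97 [204. 197.] [0.562 0.215 0.013]
usb 0.46 [217. 231.] [0.453 0.171 0.01 ]
tape 0.67 [307. 241.] [ 0.423 -0.117  0.004]
driver 0.66 [239. 178.] [0.627 0.105 0.006]
driver 0.47 [339. 238.] [ 0.436 -0.222  0.011]
side [[-0.926, -0.235, 0.296, 1.041], [0.378, -0.543, 0.75, 1.271], [-0.016, 0.806, 0.591, 1.013], [0.0, 0.0, 0.0, 1.0]]
track 0.56 [270. 224.] [0.595 0.242 0.021]
barrier 0.85 [275. 215.] [0.579 0.245 0.063]
crossbar 0.72 [270. 203.] [0.549 0.134 0.024]
case 0.71 [269. 200.] [0.547 0.118 0.027]
case 0.65 [294. 286.] [0.642 0.533 0.018]
hinge 0.88 [267. 223.] [0.606 0.238 0.029]
flux 0.62 [299. 190.] [0.417 0.12  0.04 ]
stop_face 0.74 [267. 226.] [0.604 0.237 0.014]
stop_face 0.53 [276. 211.] [0.575 0.248 0.084]
1.1 [0.14841846 0.60714537 0.22258328] [ 1.19589462e-01  9.92823427e-01  5.79419165e-05 -5.06103515e-06] 0.08705641197816409 0.0187
```

View pics/top0.png

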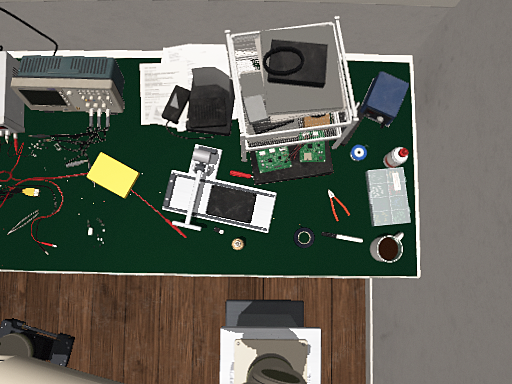

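View pics/side0.png

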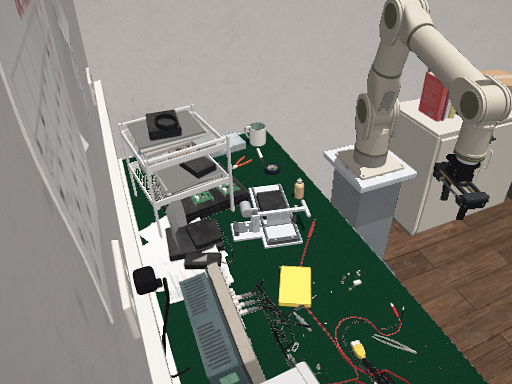

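The top view shows the track at about (165–275, 170–235), with the black case at (232,205). The crossbar is at (188,227), the hinge tower at (207,158), the flux bottle at (238,243) and the usb at about (221,232). The side view agrees. Next I'll zoom in.

```bash
python3 - <<'E'
from h import *
p=shot('top')
c=p['pixels'][140:260,150:290,::-1]
cv2.imwrite('pics/top1.png',cv2.resize(c,None,fx=5,fy=5,interpolation=cv2.INTER_CUBIC))
for t in('case','barrier','crossbar'):
    for r in cut_out(p,t)[:2]:
        m=r['mask']; v,u=np.nonzero(m); w=world(p,np.c_[u,v]); 
        rc=cv2.minAreaRect(w[:,:2].astype(np.float32)*1000); print(t,r['conf'],m.sum(),np.round(r['location']),rc,np.median(w[:,2]))
# plate/dark rects: heightmap points
u,v=np.meshgrid(np.arange(150,290),np.arange(140,260)); w=world(p,np.c_[u.ravel(),v.ravel()])
s=(w[:,2]>0.066)&(w[:,2]<0.1)&(w[:,0]<.62)&(w[:,1]>.15)
print(s.sum(),cv2.minAreaRect(w[s,:2].astype(np.float32)*1000)); print(w[s].round(3)[:80:2].tolist())
E
```

```text
case 0.68 1428 [232. 202.] ((492.3287658691406, 131.42428588867188), (160.76768493652344, 197.587646484375), 82.52153778076172) 0.030465572360023674
case 0.68 1347 [116. 174.] ((535.4624633789062, 320.0473327636719), (591.2947998046875, 100.89530181884766), 64.86154174804688) 0.018115765092415526
barrier 0.73 694 [197. 182.] ((542.2811889648438, 151.7418670654297), (252.9560546875, 258.3061218261719), 74.42613220214844) 0.08363460708350678
crossbar 0.97 769 [197. 182.] ((519.9491577148438, 226.4166259765625), (375.0143127441406, 195.31661987304688), 22.43832778930664) 0.08312086732840118
371 ((533.8111572265625, 265.0815734863281), (168.91522216796875, 86.79161071777344), 1.9300028085708618)
[[0.618, 0.236, 0.082], [0.618, 0.23, 0.081], [0.62, 0.225, 0.072], [0.615, 0.233, 0.08], [0.615, 0.227, 0.083], [0.612, 0.24, 0.077], [0.612, 0.233, 0.082], [0.612, 0.227, 0.08], [0.608, 0.236, 0.082], [0.609, 0.23, 0.082], [0.606, 0.239, 0.08], [0.606, 0.233, 0.078], [0.606, 0.227, 0.076], [0.602, 0.235, 0.085], [0.602, 0.229, 0.082], [0.599, 0.242, 0.083], [0.598, 0.235, 0.087], [0.599, 0.229, 0.082], [0.596, 0.239, 0.082], [0.596, 0.232, 0.085], [0.593, 0.242, 0.081], [0.593, 0.235, 0.082], [0.593, 0.229, 0.08], [0.589, 0.238, 0.085], [0.59, 0.232, 0.082], [0.587, 0.245, 0.075], [0.586, 0.238, 0.084], [0.587, 0.232, 0.081], [0.583, 0.241, 0.085], [0.583, 0.235, 0.082], [0.58, 0.245, 0.08], [0.58, 0.238, 0.084], [0.581, 0.232, 0.08], [0.578, 0.242, 0.077], [0.577, 0.235, 0.084], [0.574, 0.248, 0.079], [0.574, 0.241, 0.081], [0.575, 0.235, 0.078], [0.571, 0.245, 0.077], [0.571, 0.238, 0.083]]
```

View pics/top1.png

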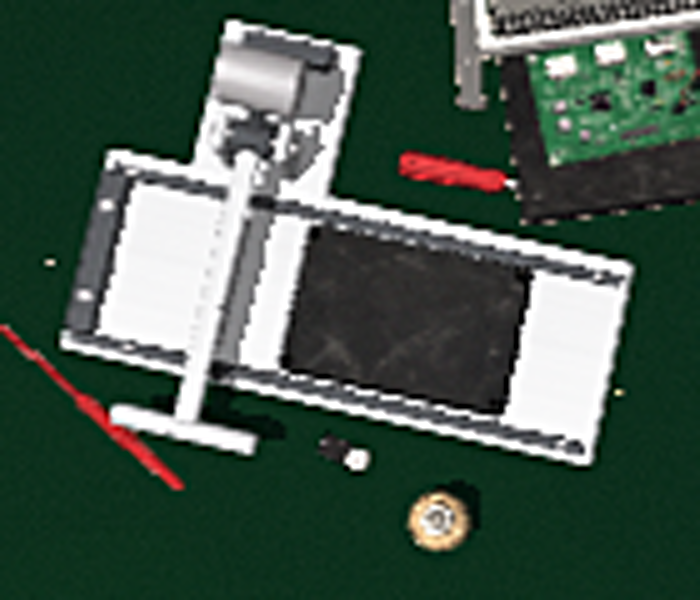

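```bash
cat >> h.py <<'E'
def up(c): return (np.array(c,float)+.5)/5-.5+[150,140]
E
python3 - <<'E'
from h import *
p=shot('top')
A=np.array([[70,165],[-65,165],[-65,-185],[70,-185],[170,110],[170,20]])/1e3
B=world(p,up([[108,150],[61,345],[592,466],[635,265],[226,20],[360,46]]),.012)[:,:2]
a=A-A.mean(0);b=B-B.mean(0)
th=np.arctan2((a[:,0]*b[:,1]-a[:,1]*b[:,0]).sum(),(a*b).sum())
R=np.array([[np.cos(th),-np.sin(th)],[np.sin(th),np.cos(th)]]);o=B.mean(0)-R@A.mean(0)
print('th',th,np.degrees(th),'o',o,'res mm',((B-(A@R.T+o))*1e3).round(1).tolist())
f=lambda uv,z:((world(p,up(uv),z)[:,:2]-o)@R*1e3).round(1).tolist()
print('case',f([[310,228],[530,268],[500,413],[283,367]],.03))
print('bar',f([[112,412],[255,445]],.08),'flux',f([[440,522]],.092),'usb',f([[328,445],[358,460]],.007))
for n,q in(('crossbar',[-.1,.065]),('hinge',[.085,.065]),('case',[0,-.04])): print(n,(R@q+o).round(4))
s=ctrl.sense();print(s['t'])
x,y=s['orientation'][:2];print('tool x yaw',2*np.degrees(np.arctan2(y,x)))
E
```

```text
th -0.20209985893922874 -11.579468957407089 o [0.5494     0.17771669] res mm [[-1.6, 1.3], [2.3, -0.2], [-0.0, -1.4], [-1.7, -0.8], [-0.4, 0.8], [1.5, 0.3]]
case [[44.3, 23.1], [49.5, -120.3], [-45.4, -121.7], [-46.6, 19.6]]
bar [[-99.6, 110.4], [-100.2, 19.9]] flux [[-121.7, -101.4]] usb [[-88.0, -17.5], [-93.2, -38.6]]
crossbar [0.4645 0.2615]
hinge [0.6457 0.2243]
case [0.5414 0.1385]
1.35
tool x yaw 166.25940940314428
```

>>> step_arm(
  targets=[
    [[-1,0,0,0,-0.012],[-1,-0.03,-0.024,0,0],[-1,-0.03,-0.024,0,0],[-1,-0.03,-0.024,0,0],[-1,-0.03,-0.024,0,0],[-1,-0.03,-0.024,0,0],[-1,-0.03,-0.024,0,0],[-1,-0.03,-0.024,0,0]],
  ],
  force=10,
)

```text
t: 2.15
eef_pos: [0.3213, 0.3991, 0.2228]
orientation: [0.101, 0.995, 0.0, 0.0]
wrist_force: [2.2, -0.1, -0.1]
gripper_width: 0.0307
grasp_force: 0.0
```

```bash
cat >> h.py <<'E'
TH=-.2021;RT=np.array([[np.cos(TH),-np.sin(TH)],[np.sin(TH),np.cos(TH)]]);OT=np.array([.5494,.1777])
def tr():
    s=ctrl.sense();e=np.array(s['eef_pos']);x,y=s['orientation'][:2];F=np.array(s['wrist_force'])
    print('t',round(s['t'],2),'track mm',((e[:2]-OT)@RT*1e3).round(1),'z',round(e[2]*1e3,1),'xyaw',round(2*np.degrees(np.arctan2(y,x)),2),'F',(F[:2]@RT).round(2),F[2].round(2),'w',s['gripper_width'])
E
python3 -c "from h import *; tr()"
```

```text
t 2.15 track mm [-267.9  171.1] z 222.8 xyaw 168.42 F [2.15 0.3 ] -0.12 w 0.03073590057792314
```

>>> step_arm(
  targets=[
    [[-1,-0.03,-0.024,0,0],[-1,-0.03,-0.024,0,0],[-1,-0.03,-0.024,0.02,0],[-1,-0.03,-0.024,0.03,0],[-1,-0.01,-0.01,0.03,0],[-1,0,0,0.03,0],[-1,0,0,0.03,0],[-1,0,0,0.02,0]],
  ],
)

```text
t: 2.95
eef_pos: [0.4259, 0.2698, 0.0607]
orientation: [0.101, 0.995, -0.001, -0.001]
wrist_force: [0.9, 0.9, 0.6]
gripper_width: 0.0008
grasp_force: 0.0
```

```bash
python3 - <<'E'
from h import *
tr(); p=shot('wrist','wrist0.png'); q=shot('side')
c=q['pixels'][150:280,210:340,::-1]; cv2.imwrite('pics/side1.png',cv2.resize(c,None,fx=4,fy=4,interpolation=cv2.INTER_CUBIC))
E
```

```text
t 2.95 track mm [-139.5   65.5] z 60.7 xyaw 168.4 F [0.73 1.03] 0.64 w 0.0007843017980794353
```

View pics/side1.png

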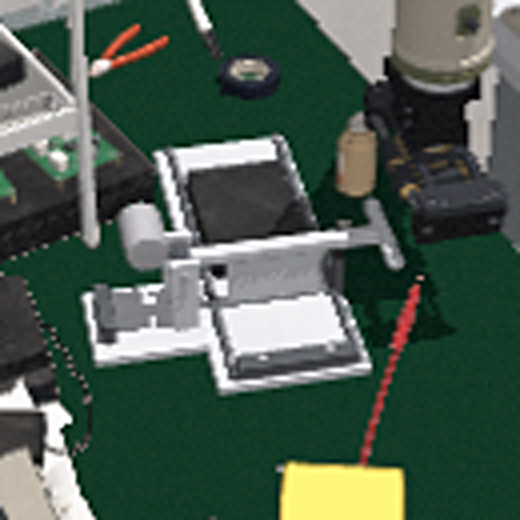

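View pics/wrist0.png

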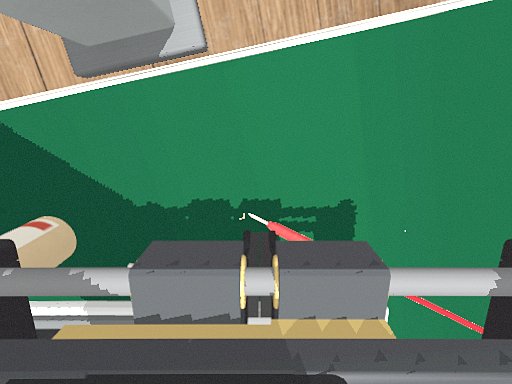

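Side view: the fingers are just robot-side of the crossbar (crop 385,235) and clear of the flux bottle. Wrist view: the fingers are closed and the flux bottle is off to the left. Next I'll press lightly on the crossbar.

>>> step_arm(
  targets=[
    [[-1,-0.006,0,0.01,0],[-1,-0.006,0,0,0],[-1,-0.004,0,0,0],[-1,-0.002,0,0,0],[-1,-0.002,0,0,0],[-1,0,0,0,0]],
  ],
)

```text
t: 3.65
eef_pos: [0.4465, 0.2665, 0.0529]
orientation: [0.101, 0.995, 0.0, 0.0]
wrist_force: [-0.4, 0.4, 0.8]
gripper_width: 0.0003
grasp_force: 0.0
```

```bash
python3 -c "from h import *; tr()"
```

```text
t 3.65 track mm [-118.6   66.4] z 52.9 xyaw 168.41 F [-0.44  0.33] 0.77 w 0.00034508723156006024
```

>>> step_arm(
  targets=[
    [[-1,-0.002,0,0,0],[-1,-0.001,0,0,0],[-1,0,0,0,0],[-1,0,0,0,0]],
  ],
)

```text
t: 4.05
eef_pos: [0.4483, 0.2662, 0.0525]
orientation: [0.101, 0.995, -0.0, -0.001]
wrist_force: [-5.6, 0.4, 3.0]
gripper_width: 0.0004
grasp_force: 2.7
```

```bash
python3 -c "from h import *; tr()"
```

```text
t 4.05 track mm [-116.8   66.4] z 52.5 xyaw 168.45 F [-5.56 -0.75] 3.04 w 0.00037470090842531934
```

>>> step_arm(
  targets=[
    [[-1,0,0,-0.003,0],[-1,0,0,-0.004,0],[-1,0,0,-0.004,0]],
  ],
)

```text
t: 4.35
eef_pos: [0.4486, 0.266, 0.0637]
orientation: [0.101, 0.995, -0.0, -0.0]
wrist_force: [-4.6, 2.5, -1.1]
gripper_width: 0.0003
grasp_force: 2.3
```

```bash
python3 - <<'E'
from h import *
tr()
p=shot('side')
def bar(p):
    m=[]; u,v=np.meshgrid(np.arange(200,340),np.arange(120,280)); w=world(p,np.c_[u.ravel(),v.ravel()])
    t=(w[:,:2]-OT)@RT*1e3; z=w[:,2]*1e3
    s=(abs(t[:,1]-65)<6)&(t[:,0]>-70)&(t[:,0]<50)&(z>66)&(z<330)
    a=np.polyfit(85-t[s,0],z[s],1); print(s.sum(),'angle',np.arctan(a[0]))
bar(p)
E
```

```text
t 4.35 track mm [-116.5   66.3] z 63.7 xyaw 168.44 F [-5.04  1.5 ] -1.08 w 0.0002629041037376392
47 angle 0.016380215512921768
```

>>> step_arm(
  targets=[
    [[-1,-0.001,0,0,0],[-1,0,0,-0.003,0],[-1,0,0,-0.003,0]],
  ],
)

```text
t: 4.7
eef_pos: [0.4491, 0.2659, 0.0696]
orientation: [0.101, 0.995, -0.0, -0.001]
wrist_force: [-6.6, 1.6, 0.2]
gripper_width: 0.0004
grasp_force: 3.3
```

```bash
cat >> h.py <<'E'
def bar(p):
    u,v=np.meshgrid(np.arange(200,340),np.arange(120,280)); w=world(p,np.c_[u.ravel(),v.ravel()])
    t=(w[:,:2]-OT)@RT*1e3; z=w[:,2]*1e3
    s=(abs(t[:,1]-65)<8)&(t[:,0]>-95)&(t[:,0]<50)&(z>66)&(z<330)
    a=np.polyfit(85-t[s,0],z[s],1); print(s.sum(),'angle',np.arctan(a[0]))
    s=(t[:,0]>-112)&(t[:,0]<-85)&(t[:,1]>75)&(t[:,1]<108)&(z>30)
    print('crossbar z',np.percentile(z[s],[5,50,95]).round(1),s.sum())
E
python3 - <<'E'
from h import *
tr()
bar(shot('side'))
E
```

```text
t 4.7 track mm [-116.    66.3] z 69.6 xyaw 168.45 F [-6.79  0.23] 0.18 w 0.00038712764344714666
175 angle 0.8523592268835986
crossbar z [158.6 301.3 421.1] 549
```

```bash
python3 - <<'E'
from h import *
q=shot('side')
c=q['pixels'][185:245,240:325,::-1]; cv2.imwrite('pics/side2.png',cv2.resize(c,None,fx=8,fy=8,interpolation=cv2.INTER_CUBIC))
u,v=np.meshgrid(np.arange(200,340),np.arange(120,280)); w=world(q,np.c_[u.ravel(),v.ravel()])
t=(w[:,:2]-OT)@RT*1e3; z=w[:,2]*1e3
for a in range(-110,60,15):
    s=(abs(t[:,1]-65)<8)&(abs(t[:,0]-a)<7)&(z>50)&(z<130); print(a,s.sum(),np.percentile(z[s],[50,90]).round(1) if s.any() else '')
E
```

```text
-110 2 [92.9 93.7]
-95 12 [ 97.1 100. ]
-80 8 [94.5 96.7]
-65 10 [93.9 95.5]
-50 11 [91.  94.9]
-35 18 [68.4 92.7]
-20 22 [63.9 92.6]
-5 21 [68.  89.9]
10 18 [69.2 89.7]
25 18 [67.9 86.4]
40 16 [71.9 86.5]
55 8 [83.7 85.3]
```

View pics/side2.png

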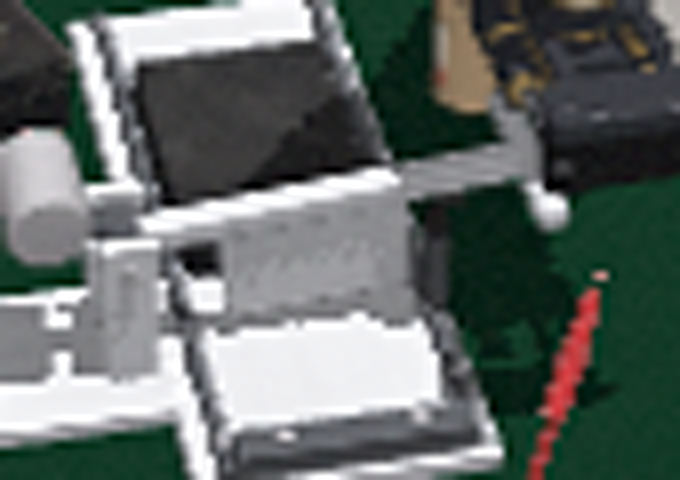

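The side crop shows the crossbar risen to about 97 mm (crop 530,190) with the fingers behind it. The lift is following without slip, so I'll continue along the arc.

>>> step_arm(
  targets=[
    [[-1,-0.001,0,-0.006,0],[-1,-0.001,0,-0.007,0],[-1,-0.0012,0,-0.007,0],[-1,-0.0014,0,-0.006,0],[-1,-0.0016,0,-0.006,0],[-1,-0.0017,0,-0.006,0]],
  ],
)

```text
t: 5.4
eef_pos: [0.456, 0.2644, 0.1077]
orientation: [0.1, 0.995, -0.0, -0.002]
wrist_force: [-10.5, 2.1, 1.6]
gripper_width: 0.0007
grasp_force: 5.4
```

```bash
cat >> h.py <<'E'
def prof():
    tr(); q=shot('side')
    u,v=np.meshgrid(np.arange(200,340),np.arange(90,280)); w=world(q,np.c_[u.ravel(),v.ravel()])
    t=(w[:,:2]-OT)@RT*1e3; z=w[:,2]*1e3
    for a in range(-110,60,20):
        s=(abs(t[:,1]-65)<8)&(abs(t[:,0]-a)<9)&(z>50)&(z<300); print(a,s.sum(),np.percentile(z[s],[10,50,90]).round(1) if s.any() else '')
E
python3 -c "from h import *; prof()"
```

```text
t 5.4 track mm [-108.9   66.2] z 107.7 xyaw 168.47 F [-10.71  -0.07] 1.55 w 0.0006662133904237662
-110 1 [110.5 110.5 110.5]
-90 34 [132.8 209.6 242.9]
-70 43 [126.7 200.4 287.6]
-50 20 [ 56.   90.9 123.9]
-30 47 [ 57.4  84.  115.7]
-10 44 [ 55.5  85.6 112.3]
10 32 [ 55.4  81.8 105.1]
30 38 [55.3 75.1 99.1]
50 11 [84.5 91.2 92.9]
```

>>> step_arm(
  targets=[
    [[-1,-0.002,0,-0.008,0],[-1,-0.003,0,-0.009,0],[-1,-0.004,0,-0.009,0],[-1,-0.004,0,-0.008,0],[-1,-0.005,0,-0.008,0],[-1,-0.005,0,-0.008,0]],
  ],
)

```text
t: 6.05
eef_pos: [0.4784, 0.2598, 0.1583]
orientation: [0.1, 0.995, -0.0, -0.002]
wrist_force: [-13.8, 0.2, 8.2]
gripper_width: 0.0004
grasp_force: 7.2
```

```bash
python3 -c "from h import *; prof()"
```

```text
t 6.05 track mm [-86.   66.2] z 158.3 xyaw 168.48 F [-13.52  -2.54] 8.15 w 0.00035406791136776436
-110 1 [256.6 256.6 256.6]
-90 0 
-70 27 [177.7 254.7 293.1]
-50 41 [ 68.1 173.8 251.5]
-30 48 [ 88.2 115.3 159.1]
-10 62 [ 77.9 104.9 144.5]
10 64 [ 66.3  93.8 129.7]
30 41 [ 71.   95.4 122.3]
50 15 [ 90.7 105.  111.2]
```

>>> step_arm(
  targets=[
    [[-1,-0.003,0,-0.009,0],[-1,-0.005,0,-0.008,0],[-1,-0.005,0,-0.007,0],[-1,-0.006,0,-0.007,0],[-1,-0.006,0,-0.006,0],[-1,-0.006,0,-0.006,0]],
  ],
)

```text
t: 6.7
eef_pos: [0.5114, 0.253, 0.2011]
orientation: [0.101, 0.995, 0.0, 0.0]
wrist_force: [0.5, -0.1, -0.4]
gripper_width: 0.0005
grasp_force: 0.0
```

```bash
python3 -c "from h import *; prof()"
```

```text
t 6.7 track mm [-52.3  66.1] z 201.1 xyaw 168.4 F [0.54 0.01] -0.41 w 0.0004793982603496676
-110 0 
-90 2 [294.9 295.6 296.2]
-70 1 [61.7 61.7 61.7]
-50 8 [ 57.5  66.7 110.3]
-30 41 [126.3 193.4 290. ]
-10 69 [109.9 141.8 204.7]
10 66 [ 87.4 124.7 167.4]
30 46 [ 85.6 116.1 153.5]
50 20 [ 97.5 120.7 133.7]
```

>>> step_arm(
  targets=[
    [[-1,0,0,0,0],[-1,0,0,0,0],[-1,0,0,0,0],[-1,0,0,0,0],[-1,0,0,0,0],[-1,0,0,0,0]],
  ],
)

```text
t: 7.35
eef_pos: [0.5106, 0.2533, 0.2005]
orientation: [0.101, 0.995, 0.0, -0.0]
wrist_force: [0.4, 0.3, 0.0]
gripper_width: 0.0006
grasp_force: 0.0
```

```bash
python3 -c "from h import *; prof()"
```

```text
t 7.35 track mm [-53.2  66.2] z 200.5 xyaw 168.43 F [0.33 0.33] 0.01 w 0.0005925011382256312
-110 0 
-90 0 
-70 2 [ 86.1 177.1 268.2]
-50 12 [ 56.9 202.7 209.5]
-30 8 [289.5 291.7 294.2]
-10 9 [279.7 285.9 293.3]
10 13 [151.  178.3 190.4]
30 68 [116.7 154.1 189.8]
50 75 [121.8 159.3 196.7]
```

>>> step_arm(
  targets=[
    [[-1,0.03,0,0,0],[1,0.01,-0.03,0,0],[1,-0.01,-0.04,0,0],[1,-0.02,-0.04,0,0],[1,-0.02,-0.04,0,0],[1,-0.02,-0.04,0,0],[1,-0.02,-0.04,0,0],[1,0,-0.03,0,0]],
  ],
)

```text
t: 8.2
eef_pos: [0.5084, -0.0149, 0.2007]
orientation: [0.102, 0.995, -0.0, 0.001]
wrist_force: [-0.4, 0.6, -0.2]
gripper_width: 0.0489
grasp_force: 0.0
```

```bash
python3 - <<'E'
from h import *
prof(); q=shot('side','side3.png'); q=shot('top')
c=q['pixels'][140:260,150:290,::-1]
cv2.imwrite('pics/top3.png',cv2.resize(c,None,fx=5,fy=5,interpolation=cv2.INTER_CUBIC))
E
```

```text
t 8.2 track mm [  -1.5 -197. ] z 200.7 xyaw 168.26 F [-0.47  0.49] -0.24 w 0.04889390659782463
-110 0 
-90 0 
-70 0 
-50 6 [56.6 64.9 69.1]
-30 0 
-10 0 
10 0 
30 2 [136.4 141.8 147.3]
50 69 [129.7 165.  200.5]
```

View pics/top3.png

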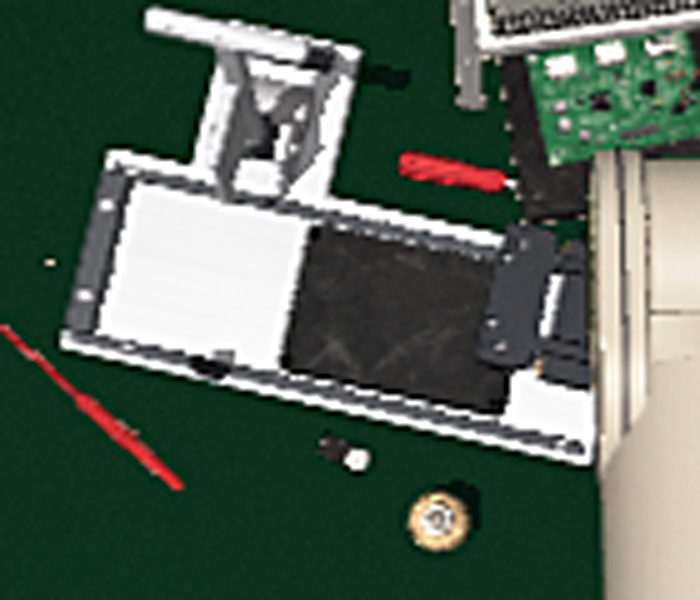

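The top crop shows the barrier fully raised (crossbar at 225,30) and the flux and usb untouched. The case is still between (310,228) and (500,413). Next I'll descend behind the case.

>>> step_arm(
  targets=[
    [[1,0,0,0.02,0],[1,0,0,0.03,0],[1,0,0,0.03,0],[1,0,0,0.03,0],[1,0,0,0.03,0],[1,0,0,0.02,0],[1,0,0,0.01,0],[1,0,0,0.01,0]],
  ],
)

```text
t: 9.15
eef_pos: [0.5077, -0.0105, 0.0202]
orientation: [0.1, 0.995, 0.0, 0.0]
wrist_force: [0.3, -0.1, 0.5]
gripper_width: 0.0868
grasp_force: 0.0
```

```bash
python3 -c "from h import *; tr()"
```

```text
t 9.15 track mm [  -3.1 -192.7] z 20.2 xyaw 168.49 F [ 0.36 -0.05] 0.53 w 0.08682474001503558
```

>>> step_arm(
  targets=[
    [[1,0,0.005,0.002,0],[1,0,0.006,0,0],[1,0,0.006,0,0],[1,0,0.006,0,0],[1,0,0.008,0,0],[1,0,0.01,0,0],[1,0,0.01,0,0],[1,0,0.01,0,0]],
  ],
)

```text
t: 9.95
eef_pos: [0.5199, 0.0492, 0.0186]
orientation: [0.101, 0.995, 0.0, 0.0]
wrist_force: [-0.0, -1.6, 1.1]
gripper_width: 0.0867
grasp_force: 1.1
```

```bash
python3 -c "from h import *; tr()"
```

```text
t 9.95 track mm [  -3.1 -131.8] z 18.6 xyaw 168.43 F [ 0.29 -1.62] 1.06 w 0.0867440926550901
```

Pushing at about 1.6 N. About 68 mm to go.

>>> step_arm(
  targets=[
    [[1,0,0.01,0,0],[1,0,0.01,0,0],[1,0,0.01,0,0],[1,0,0.01,0,0],[1,0,0.008,0,0],[1,0,0.006,0,0],[1,0,0.004,0,0],[1,0,0.002,0,0]],
  ],
)

```text
t: 10.75
eef_pos: [0.5318, 0.1073, 0.0185]
orientation: [0.101, 0.995, 0.0, -0.0]
wrist_force: [-1.2, -1.3, 1.6]
gripper_width: 0.0867
grasp_force: 1.1
```

```bash
python3 -c "from h import *; tr()"
```

```text
t 10.75 track mm [ -3.1 -72.5] z 18.5 xyaw 168.43 F [-0.92 -1.53] 1.58 w 0.0866979536928738
```

>>> step_arm(
  targets=[
    [[1,0,0.002,0,0],[1,0,0.002,0,0],[1,0,0.002,0,0],[1,0,0.001,0,0],[1,0,0.001,0,0]],
  ],
)

```text
t: 11.25
eef_pos: [0.5333, 0.1149, 0.0185]
orientation: [0.101, 0.995, 0.0, -0.0]
wrist_force: [-0.2, -1.8, 0.3]
gripper_width: 0.0874
grasp_force: 0.7
```

```bash
python3 -c "from h import *; tr()"
```

```text
t 11.25 track mm [ -3.1 -64.7] z 18.5 xyaw 168.42 F [ 0.2  -1.76] 0.31 w 0.08741856553254702
```

>>> step_arm(
  targets=[
    [[1,0,0.001,0,0],[1,0,0.001,0,0],[1,0,0.001,0,0],[1,0,0,0,0]],
  ],
)

```text
t: 11.65
eef_pos: [0.5339, 0.1181, 0.0185]
orientation: [0.101, 0.995, 0.0, -0.0]
wrist_force: [-0.0, 0.2, 0.0]
gripper_width: 0.087
grasp_force: 0.2
```

```bash
python3 -c "from h import *; tr()"
```

```text
t 11.65 track mm [ -3.2 -61.5] z 18.5 xyaw 168.44 F [-0.05  0.19] 0.03 w 0.08702587690917392
```

>>> step_arm(
  targets=[
    [[1,0,0.001,0,0],[1,0,0.001,0,0],[1,0,0,0,0]],
  ],
)

```text
t: 11.95
eef_pos: [0.5344, 0.12, 0.0185]
orientation: [0.101, 0.995, 0.0, 0.0]
wrist_force: [0.1, 0.3, -0.0]
gripper_width: 0.087
grasp_force: 0.2
```

```bash
python3 -c "from h import *; tr()"
```

```text
t 11.95 track mm [ -3.1 -59.6] z 18.5 xyaw 168.43 F [0.   0.27] -0.01 w 0.08704185348213017
```

>>> step_arm(
  targets=[
    [[1,0,0.001,0,0],[1,0,0.001,0,0],[1,0,0.001,0,0],[1,0,0.001,0,0]],
  ],
)

```text
t: 12.35
eef_pos: [0.5352, 0.1238, 0.0186]
orientation: [0.101, 0.995, 0.0, 0.0]
wrist_force: [0.2, -2.3, 0.9]
gripper_width: 0.0873
grasp_force: 0.7
```

```bash
python3 - <<'E'
from h import *
tr(); q=shot('top')
c=q['pixels'][140:260,150:290,::-1]
cv2.imwrite('pics/top4.png',cv2.resize(c,None,fx=5,fy=5,interpolation=cv2.INTER_CUBIC))
E
```

```text
t 12.35 track mm [ -3.1 -55.7] z 18.6 xyaw 168.42 F [ 0.61 -2.2 ] 0.88 w 0.08726273217505162
```

View pics/top4.png

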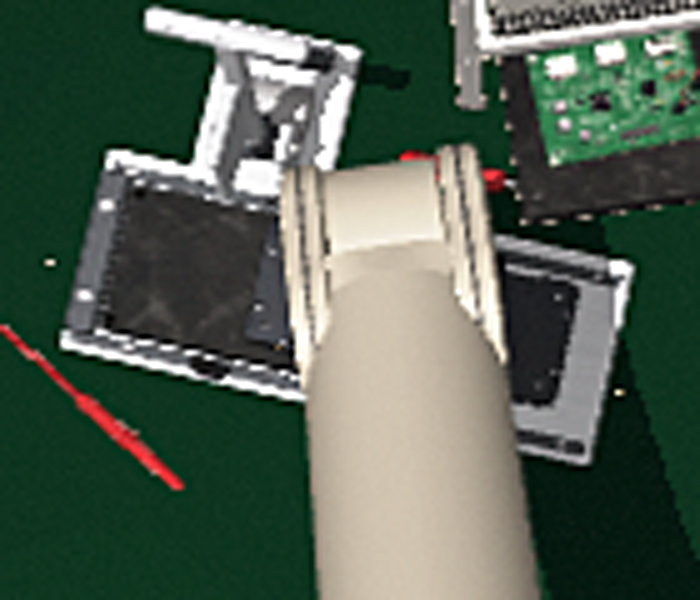

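The top crop shows the case very near the end stop (left edge at about 110, 250). I'll keep pushing gently until the force rises.

>>> step_arm(
  targets=[
    [[1,0,0.001,0,0],[1,0,0.001,0,0],[1,0,0,0,0]],
  ],
)

```text
t: 12.7
eef_pos: [0.5356, 0.1259, 0.0185]
orientation: [0.101, 0.995, 0.0, 0.0]
wrist_force: [0.1, -0.2, -0.3]
gripper_width: 0.087
grasp_force: 0.2
```

```bash
python3 -c "from h import *; tr()"
```

```text
t 12.7 track mm [ -3.1 -53.5] z 18.5 xyaw 168.43 F [ 0.11 -0.14] -0.26 w 0.0869543394442503
```

>>> step_arm(
  targets=[
    [[1,0,0.001,0,0],[1,0,0.001,0,0],[1,0,0.001,0,0]],
  ],
)

```text
t: 13.0
eef_pos: [0.5356, 0.1263, 0.0186]
orientation: [0.102, 0.995, -0.001, -0.001]
wrist_force: [-6.9, -12.1, 9.6]
gripper_width: 0.0867
grasp_force: 6.5
```

```bash
python3 -c "from h import *; tr()"
```

```text
t 13.0 track mm [ -3.2 -53.1] z 18.6 xyaw 168.34 F [ -4.29 -13.25] 9.56 w 0.0866596949539951
```

The force rose sharply, so the case is against the stop. Next I'll back off and rise.

>>> step_arm(
  targets=[
    [[1,0,-0.003,0,0],[1,0,-0.01,0,0],[1,0,-0.015,0,0],[1,0,-0.01,-0.02,0],[1,0,-0.02,-0.04,0],[1,0,-0.03,-0.04,0],[1,0,-0.04,-0.04,0],[1,0,-0.04,-0.03,0]],
  ],
)

```text
t: 13.8
eef_pos: [0.5029, -0.0331, 0.1858]
orientation: [0.101, 0.995, 0.001, 0.001]
wrist_force: [1.1, -1.0, 0.1]
gripper_width: 0.0871
grasp_force: 0.0
```

>>> step_arm(
  targets=[
    [[1,0,-0.03,-0.02,0],[1,0,-0.03,0,0],[1,0,0,0,0],[1,0,0,0,0]],
  ],
)

```text
t: 14.2
eef_pos: [0.4908, -0.0911, 0.2037]
orientation: [0.102, 0.995, 0.0, 0.0]
wrist_force: [0.8, 1.2, 0.2]
gripper_width: 0.0868
grasp_force: 0.0
```

```bash
python3 - <<'E'
from h import *
tr(); q=shot('top')
c=q['pixels'][140:260,150:290,::-1]
cv2.imwrite('pics/top5.png',cv2.resize(c,None,fx=5,fy=5,interpolation=cv2.INTER_CUBIC))
E
```

```text
t 14.2 track mm [  -3.5 -275.1] z 203.7 xyaw 168.31 F [0.52 1.38] 0.21 w 0.08675342394754162
```

View pics/top5.png

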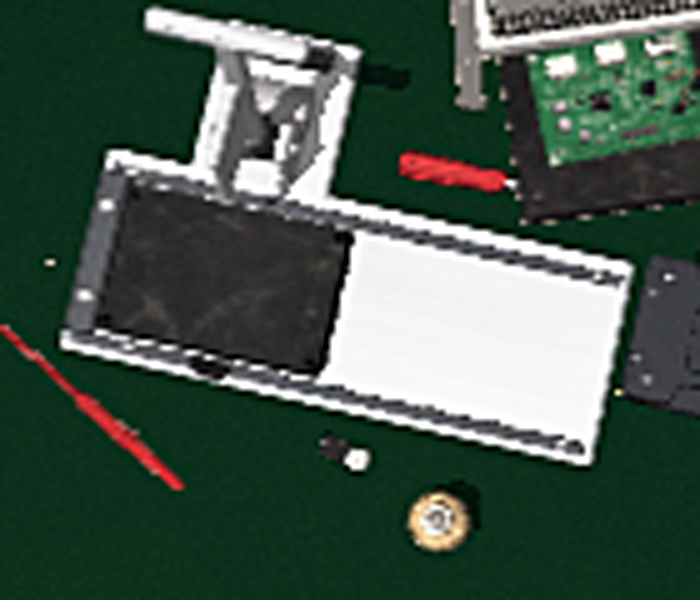

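The case sits flush against the stop (edge at about 110, 250), and the barrier is still up with its crossbar at (225,30). The usb, flux and driver haven't moved.

```bash
python3 -c "from h import *; print(ctrl.hand_in())"
```

```text
the job is handed in; nothing more can be done
None
```

Job handed in at about 14 s: the barrier stays raised on its own, the case rests against the end stop, and nothing else visible around the track moved.

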